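# Seat the wipe-sample dish in the counter's drawer and start the count

## Task

A small steel sample dish has been set down short of its round well, on the pulled-out drawer of the wipe-test counter. Without picking it up, nudge the dish across the rim of the well with the fingertips until it drops in and lies flat, then push the drawer fully home and press the start key. Pick nothing up, and leave the other things on the bench where they lie.

Things in the scene. Friction and masses are not known exactly. Their poses are not given: they have to be found in the camera images.
- counter: Wipe-test counter, a low light-grey instrument fixed on the bench: 200 mm deep (its x) and wide (its y), flat front deck 76 mm high, a dark round detector housing and a rear block behind it, 114 mm at the highest. Origin under its centre on the bench; own +x from front to back; front face 100 mm from the origin. The drawer slot ends 4 mm above the drawer's plate: a dish not down in the well does not pass.
- drawer (a joint): Sample drawer: 0 = fully out, 0.125 (m) = fully home; slides to the counter's +x against about 2.5 N of friction and stays where it is left. A grey metal plate 124 mm wide, top 46 mm above the bench, stands 125 mm out of the counter when fully out; its flat front part, 61 mm long, lies ahead of the well; no raised edge.
- well (a point): Centre of the floor of the drawer's round well, 53 mm in diameter and 7 mm deep (floor 39 mm above the bench), 88 mm behind the plate's front edge, which a grey panel covers (8 mm thick, 136 mm wide, 9 to 43 mm above the bench). Moves with the drawer; its axes are the counter's.
- handle (a point): Middle of the bar of the drawer's steel bow handle: 10 mm thick, 70 mm long along the counter's y, 28 mm above the bench, 28 mm out from the front panel, 124 mm ahead of the well's centre. Moves with the drawer; pushed to the counter's +x it carries the drawer in.
- dish: The sample dish: loose, round, shallow, steel, with a white paper wipe in it, 50 mm in diameter, 8 mm high, about 45 g; origin at the centre of its underside. It lies flat on the drawer's plate ahead of the well (towards the handle), overlapping the well's rim or just short of it. Seated in the well it stands 1 mm proud of the plate.
- start_key (a joint): Start key on the counter's front deck: 0 = up, 0.005 (m) = fully down; springs back; fully down takes about 4 N.
- start_key_top (a point): Centre of the top of the start key, a white round key of 22 mm diameter in a round grey collar, on the front deck right of the detector housing as seen from the front; it is pressed straight down.
- spare_dish: Another, empty steel dish of the same size, loose on the bench left of the drawer: not to be moved. Origin under its centre.
- forceps: Steel forceps, 134 mm long, lying loose on the bench left of the drawer: not to be moved.
- marker: Marker pen with a red cap, 135 mm long, lying loose right of the drawer: not to be moved.
- vial_0: Small vial with a yellow cap, 16 mm across, 40 mm high, standing left of the counter: not to be moved.
- timer: Bench timer, 60x66x18 mm, far left on the bench: not to be moved.
- beaker: White plastic beaker, 65 mm across, 80 mm high, far left on the bench: not to be moved.
Mind the look-alikes: they are no part of the job. What is shaped like the dish but turquoise is not meant.

How it is judged:
By the outcome, as a careful person would: the job done as asked, in the order asked, and still so for the second after the job is handed in, with the robot touching nothing.
It also fails if it takes over 51 s, if anything falls off the work surface, if the arm or the gripper's body presses on something with over 40 N, if the wrist force passes 120 N, or if a joint passes its speed limit or range.

## Robot

A 7-joint arm with a two-finger parallel gripper is mounted at the origin on a cart in front of the work surface, level with it; the furniture and walls round the work are solid. World frame = base frame: x ahead of the robot, y to its left, z up, the work surface at z = 0. Lengths are in m, angles in rad, forces in N, time in s.
With the tool pointing down it reaches from about 0.425 to 0.875 m from the base axis. Payload 4.7 kg.
Tool frame: the origin (TCP) lies midway between the tips of the shut fingers; the grasp point (between the pads) lies 19 mm behind it; z points along the fingers, y is the direction in which the jaws open and shut (so a half turn about z gives the same grasp; the last joint's range is limited). The gripper opens to 87 mm and grips with 3 to 60 N. Pads are 19 mm wide; open, the fingers measure 117 mm over their backs; the gripper's body (75 mm by 190 mm) begins 51 mm behind the grasp point.
Start: joints at [1.14, 0.321, -0.07, 1.45, 0.023, 1.371, -0.057], TCP at [0.28, -0.587, 0.223] pointing down, gripper open.
Joint ranges: [-2.86, 2.86], [-0.3, 2.09], [-1.38, 1.24], [0.06, 2.45], [-1.56, 4.7], [0.09, 2.05], [-2.69, 2.69]. Speed limits (rad/s): [2.57, 2.57, 3.14, 3.14, 3.14, 3.14, 3.14].

## Interface

Orientations are given as a rotation vector (axis times angle).
In Python, from bench import get_state, eyes, job gives the robot as it stands. The module is installed in compiled form; this text tells all that it offers.
- The arm moves only by the shell command python3 -m jog 'ROWS' [FORCE]. ROWS is JSON, a list that holds one entry, the list of rows, each a list of 5 numbers: the opening, from 0 (shut) to 1 (fully open), then the shift along the tool's x, y, z in units of 40 mm (1.0 is 40 mm), then the turn about the tool's z in units of 5 degrees (1.0 is 5 degrees). In form: [[[jaw, dx, dy, dz, turn], ...]]. A call has 1 to 10 rows; each row shifts and turns the commanded pose from where the row before left it, along the tool's axes as they then stand; what a row does not reach is not made up. A row lasts 1/8 s, in which the tool goes at most 62.5 mm and 10.7 degrees, less where a joint would pass 70% of its speed; a pose out of reach is approached as far as the arm can. A call is refused whole if a number of a shift passes 1 or a number of a turn 1, either way. A call with a gripper value outside its range is refused whole. The fingers move at their own pace and stop on an object; FORCE is the grip in N (left out, the last holds). Time passes only in rows, so rows that do not move let the fingers close. It gives the time, the measured TCP pose, the force and the opening at its end, in the units of the state.
- get_state(): the state, without advancing time (a new reading comes with each control period).
- eyes.get_image(name): name is "scene" or "top" or "wrist"; returns (picture, depth): 420x560x3 uint8, red, green, blue; 420x560 float32, m along the optical axis (not along the pixel's ray), 0 where there is no reading.
- eyes.camera_params(name): a dict with "camera_matrix" (3x3 intrinsics, pixels), "pose" (4x4, takes a point from camera to world coordinates); the wrist camera has in their place "mount" (4x4, takes a point from camera to tool coordinates, whose origin is the TCP and whose axes are the flange's). Camera axes: x right, y down, z forward; pixel columns grow to the right and rows downward; lengths in m; the calibration is good to about 2 mm. A picture is of the moment at which its call begins: read the wrist's pose just before it. camera_params takes no time and is no camera call.
- job.close_job(): hands the job in, once; it reports no verdict.
The state is a dict: "time": time; "joint_positions": joint angles; "qd": joint speeds; "joint_torque": joint torques, N m; "position": TCP position; "tool_rot": TCP orientation; "ft_force": force on the tool from outside, world axes, zero at the start; "torque": the same for the moment, N m; "grip_width": opening from 0.0 (shut) to 1.0 (fully open).
Only numpy, scipy, OpenCV 4.12 (cv2) and the standard library are available. Lean on these libraries where they do the work, as an engineer would, in place of code of your own. Each camera call takes 0.05 s, during which the arm holds its last target. There are 200 camera calls.

## Working session

There is one attempt and no reset: what is moved stays moved. The work goes in short steps, Python scripts to look and compute and a shell command to move; the robot and the scene stay as the last step left them, time stands still between calls to the robot, and variables do not carry over. Pictures are saved under pics/ and viewed, about 8 in all and at most 12, crops included, and the job is handed in when it is done.

```bash
mkdir -p pics; cat > h.py <<'E'
import numpy as np, cv2
from bench import get_state, eyes, job
from scipy.spatial.transform import Rotation as R
def snap(name,fn,crop=None,scale=1):
    s=get_state(); im,d=eyes.get_image(name); p=eyes.camera_params(name)
    if 'pose' in p: T=np.array(p['pose'])
    else:
        W=np.eye(4); W[:3,:3]=R.from_rotvec(s['tool_rot']).as_matrix(); W[:3,3]=s['position']; T=W@np.array(p['mount'])
    np.savez('pics/'+fn+'.npz',im=im,d=d,K=p['camera_matrix'],T=T)
    o=im
    if crop: u0,v0,u1,v1=crop; o=im[v0:v1,u0:u1]
    o=cv2.resize(o,None,fx=scale,fy=scale,interpolation=cv2.INTER_CUBIC)
    cv2.imwrite('pics/'+fn+'.png',o[:,:,::-1])
def pt(fn,u,v,z=None):
    f=np.load('pics/'+fn+'.npz'); K,T=f['K'],f['T']
    r=np.linalg.inv(K)@[u,v,1]
    if z is None: return (T@np.r_[r*f['d'][int(v),int(u)],1])[:3]
    w=T[:3,:3]@r; return T[:3,3]+w*(z-T[2,3])/w[2]
E
python3 - <<'E'
from h import *
snap('top','top1'); snap('scene','sc1')
s=get_state(); print({k:np.round(v,3) for k,v in s.items()}); print(R.from_rotvec(s['tool_rot']).as_matrix().round(3))
E
```

```text
{'time': np.float64(0.1), 'joint_positions': array([ 1.14 ,  0.322, -0.07 ,  1.452,  0.023,  1.371, -0.057]), 'qd': array([-0.002, -0.002,  0.   , -0.004, -0.   , -0.001,  0.001]), 'joint_torque': array([-0.0000e+00, -4.9257e+01, -4.0600e-01, -3.1340e+01, -6.4000e-02,
        4.0000e-02,  0.0000e+00]), 'position': array([ 0.279, -0.586,  0.222]), 'tool_rot': array([-3.063e+00, -6.930e-01,  1.000e-03]), 'ft_force': array([ 0.361,  0.134, -1.131]), 'torque': array([-0.021,  0.006,  0.016]), 'grip_width': np.float64(1.002)}
[[ 0.903  0.43  -0.001]
 [ 0.43  -0.903  0.002]
 [-0.    -0.002 -1.   ]]
```

View pics/top1.png

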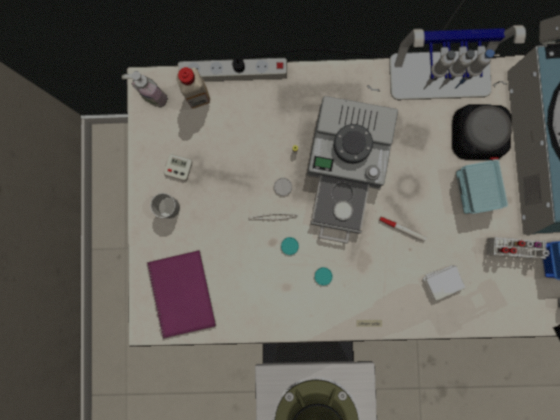

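View pics/sc1.png

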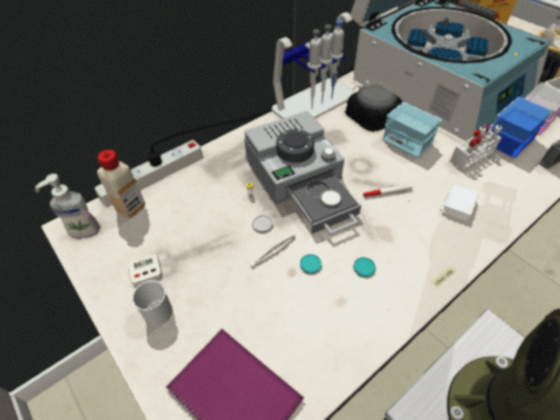

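Dish candidates in the top view: (343,211) is steel with a white wipe, on the drawer, and fits the description. The spare at (283,187) is on the bench. The two turquoise ones at (289,246) and (323,276) are decoys. I'll confirm with an enlarged crop.

```bash
python3 - <<'E'
from h import *
f=np.load('pics/top1.npz')
o=cv2.resize(f['im'][85:255,265:435],None,fx=3.5,fy=3.5,interpolation=cv2.INTER_CUBIC); o=cv2.convertScaleAbs(o,alpha=1.4)
cv2.imwrite('pics/c1.png',o[:,:,::-1])
for n,u,v in [('dish',343,211),('key',373,172),('counterFL',309,177),('FR',385,186),('base',317,400),('handle',333,239),('spare',283,187)]: print(n,pt('top1',u,v).round(3))
print(f['T'].round(3))
E
```

```text
dish [ 0.553 -0.088  0.058]
key [ 0.648 -0.165  0.096]
counterFL [ 0.654 -0.005  0.004]
FR [ 0.623 -0.211  0.002]
base [ 0.069 -0.005  0.045]
handle [ 0.481 -0.062  0.031]
spare [0.627 0.067 0.01 ]
[[-0.028 -0.996  0.079  0.446]
 [-0.999  0.03   0.021  0.054]
 [-0.023 -0.079 -0.997  1.432]
 [ 0.     0.     0.     1.   ]]
```

View pics/c1.png

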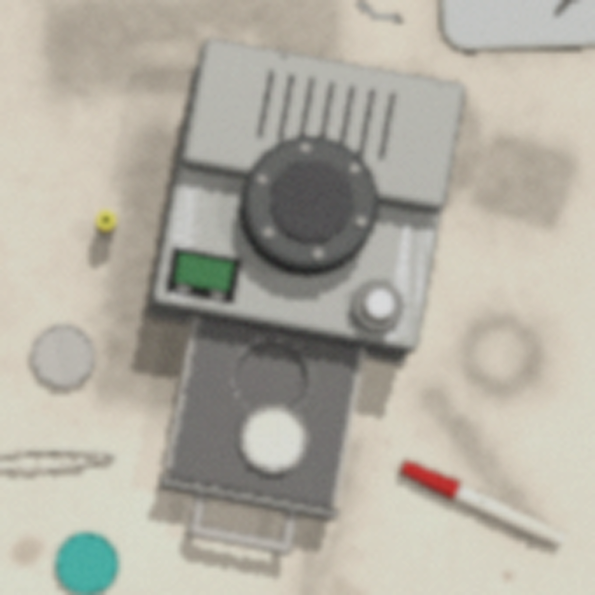

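The crop shows the dish with its white wipe at (274,440), the well rim at (271,378) and the key at (379,302). It confirms which dish is meant.

```bash
python3 - <<'E'
from h import *
c=lambda u,v,z: pt('top1',265+u/3.5,85+v/3.5,z)
P=dict(dish=c(274,440,.053),well=c(271,378,.046),key=c(379,302,.083),fl=c(152,303,.076),fr=c(411,350,.076),pl=c(164,485,.045),pr=c(332,514,.045),h1=c(190,536,.028),h2=c(291,550,.028),bl=c(205,40,.114),br=c(463,85,.114))
for k,v in P.items(): print(k,v.round(4))
for a,b in [('fr','fl'),('pr','pl'),('h2','h1'),('br','bl')]:
  d=P[b]-P[a]; print(a,np.degrees(np.arctan2(-d[0],d[1])), np.hypot(*d[:2]))
E
```

```text
dish [ 0.5544 -0.0896  0.053 ]
well [ 0.6021 -0.0899  0.046 ]
key [ 0.6518 -0.1676  0.083 ]
fl [ 6.575e-01 -6.000e-04  7.600e-02]
fr [ 0.6163 -0.1908  0.076 ]
pl [ 0.5234 -0.0064  0.045 ]
pr [ 0.4979 -0.1319  0.045 ]
h1 [ 0.4849 -0.0257  0.028 ]
h2 [ 0.4721 -0.102   0.028 ]
bl [ 0.8442 -0.044   0.114 ]
br [ 0.8043 -0.23    0.114 ]
fr -12.192686407957655 0.19461177389993606
pr -11.495562689381355 0.12803710233116622
h2 -9.537442730423168 0.07739832888529008
br -12.107354828178641 0.1902174922157761
```

```bash
python3 -m jog '[[[0,0,-0.5,0,1],[0,0,-0.5,0,1],[0,0,-0.5,0,1],[0,0,-0.5,0,1],[0,0,-0.5,0,1],[0,0,-0.5,0,1],[0,0,-0.5,0,1],[0,0,-0.5,0,0.5],[0,0,-1,0,0],[0,0,-1,0,0]]]' 10; python3 -c "
from h import *
s=get_state();M=R.from_rotvec(s['tool_rot']).as_matrix();print(M.round(3),s['position'],((M.T@(np.array([.5,-.075,.2])-s['position']))/.04).round(2))
print(eyes.camera_params('wrist'))"
```

```text
time: 1.35
position: [0.2745, -0.3519, 0.2221]
tool_rot: [-3.124, 0.329, 0.001]
ft_force: [0.4, -0.2, 0.3]
grip_width: 0.014
[[ 0.978 -0.209 -0.   ]
 [-0.209 -0.978  0.001]
 [-0.001 -0.001 -1.   ]] [ 0.27448079 -0.35190468  0.22210591] [ 4.07 -7.95  0.55]
{'camera_matrix': array([[300.26188653,   0.        , 282.22453635],
       [  0.        , 300.26188653, 214.05537868],
       [  0.        ,   0.        ,   1.        ]]), 'mount': array([[ 5.48492696e-04, -9.54349677e-01, -2.98691134e-01,
         8.19166813e-02],
       [ 9.99999635e-01,  7.18996294e-04, -4.60949018e-04,
         5.25792385e-04],
       [ 6.54664365e-04, -2.98690772e-01,  9.54349723e-01,
        -1.62280473e-01],
       [ 0.00000000e+00,  0.00000000e+00,  0.00000000e+00,
         1.00000000e+00]])}
```

```bash
python3 -m jog '[[[0,0.5,-1,0,0],[0,0.5,-1,0,0],[0,0.5,-1,0,0],[0,0.5,-1,0,0],[0,0.5,-1,0,0],[0,0.5,-1,0,0],[0,0.5,-1,0,0],[0,0.5,-0.9,0.5,0],[0,0,0,0,0],[0,0,0,0,0]]]'; python3 -c "
from h import *
snap('wrist','w1',scale=1.4);print(get_state()['position'])"
```

```text
time: 2.6
position: [0.4962, -0.0782, 0.2022]
tool_rot: [3.124, -0.329, -0.002]
ft_force: [0.2, -0.9, 0.0]
grip_width: 0.005
[ 0.49623391 -0.07876133  0.20256782]
```

View pics/w1.png

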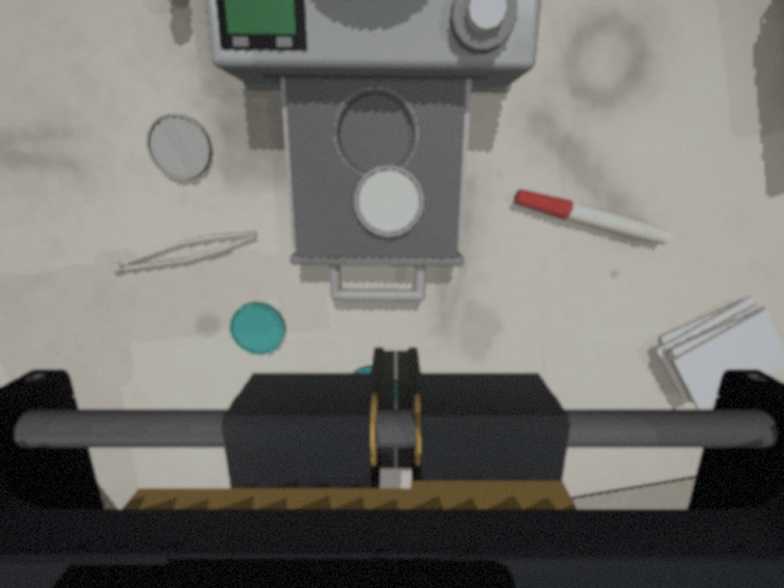

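The wrist view has the dish at (389,201), the well rim at (377,131), the handle bar at (378,295) and the key at (488,12). The tool is lined up with the counter.

```bash
cat >> h.py <<'E'
def rel(p):
    s=get_state(); M=R.from_rotvec(s['tool_rot']).as_matrix(); return (M.T@(np.array(p)-s['position'])/.04).round(2)
E
python3 -c "
from h import *
for n,u,v,z in [('dish',389,201,.054),('well',377,131,.046),('handle',378,295,.033),('key',488,12,.085),('pl',292,262,.045),('pr',462,262,.045)]:
  p=pt('w1',u/1.4,v/1.4,z); print(n,p.round(4),rel(p), pt('w1',u/1.4,v/1.4).round(4))"
```

```text
dish [ 0.5548 -0.0866  0.054 ] [ 1.48 -0.12  3.71] [ 0.5548 -0.0866  0.0526]
well [ 0.6031 -0.0884  0.046 ] [ 2.66 -0.33  3.91] [ 0.6037 -0.0882  0.0395]
handle [ 0.4814 -0.0611  0.033 ] [-0.45 -0.36  4.24] [ 0.4812 -0.061   0.0322]
key [ 0.6486 -0.1655  0.085 ] [4.18 1.32 2.94] [ 0.6453 -0.1624  0.0975]
pl [ 0.5248 -0.0031  0.045 ] [ 0.3  -2.    3.94] [ 0.5245 -0.0026  0.0433]
pr [ 0.4974 -0.1319  0.045 ] [0.31 1.29 3.94] [ 0.4966 -0.1323  0.0418]
```

```bash
python3 -m jog '[[[0.29,0.36,0.06,0,0],[0.29,0,0,0,-1],[0.29,0,0,0.5,-1],[0.29,0,0,1,0],[0.29,0,0,1,0],[0.29,0,0,0.9,0],[0.29,0,0,0,0],[0.29,0,0,0,0]]]'; python3 -c "
from h import *
snap('wrist','w2',(150,30,420,330),2);print(get_state()['position'])
d=[.5548,-.0866,.05];w=[.6029,-.0880,.05]
print(rel(d),rel(w))"
```

```text
time: 3.65
position: [0.5118, -0.0835, 0.068]
tool_rot: [3.141, -0.057, 0.003]
ft_force: [-0.3, -0.7, 0.7]
grip_width: 0.29
[ 0.51213164 -0.08349108  0.0684453 ]
[1.07 0.04 0.46] [2.27 0.03 0.47]
```

View pics/w2.png

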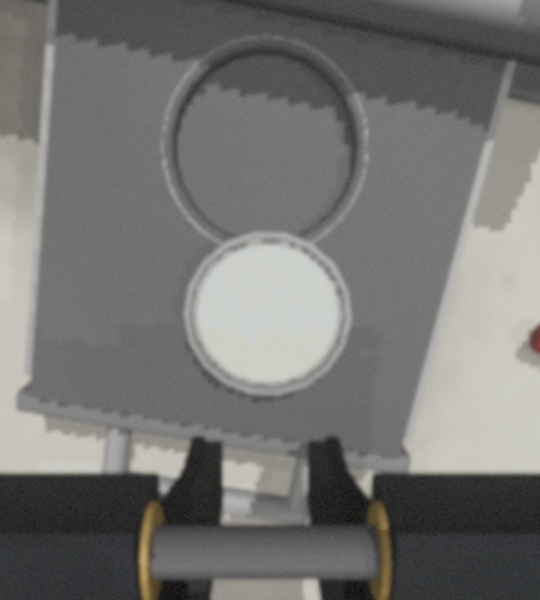

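The dish (268,313), the well (265,146) and the finger gap (264,440) line up. I'll lower and nudge.

```bash
python3 -m jog '[[[0.29,0,0,0.47,0],[0.29,0,0,0,0],[0.29,0.2,0,0,0],[0.29,0.15,0,0,0],[0.29,0.15,0,0,0],[0.29,0.15,0,0,0],[0.29,0.15,0,0,0],[0.29,0.15,0,0,0],[0.29,0.15,0,0,0],[0.29,0,0,0,0]]]';python3 -m jog '[[[0.29,0.1,0,0,0],[0.29,0.1,0,0,0],[0.29,0.05,0,0,0],[0.29,0,0,0,0]]]'; python3 -c "
from h import *
snap('wrist','w3',(150,30,420,330),2);print(get_state()['position'])
w=[.6029,-.0880,.05]
print(rel(w))"
```

```text
time: 4.95
position: [0.5549, -0.0843, 0.0477]
tool_rot: [-3.141, 0.055, -0.001]
ft_force: [-0.0, 0.5, 0.5]
grip_width: 0.291
time: 5.45
position: [0.5646, -0.0847, 0.0478]
tool_rot: [-3.141, 0.055, -0.0]
ft_force: [-0.5, -0.9, 0.2]
grip_width: 0.291
[ 0.56443032 -0.08468851  0.04773836]
[ 0.96  0.05 -0.06]
```

View pics/w3.png

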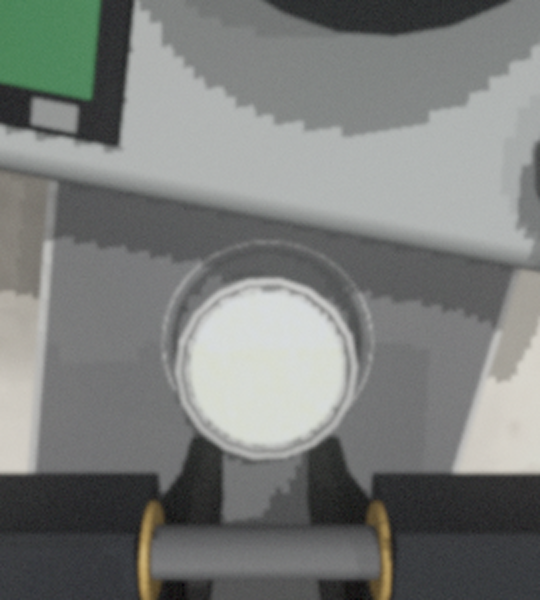

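The dish (267,368) is partly over the well (267,338), in contact with both fingers, about 8 mm short. I'll carry on.

```bash
python3 -m jog '[[[0.29,0.06,0,-0.02,0],[0.29,0.06,0,0,0],[0.29,0.05,0,0,0],[0.29,0.04,0,0,0],[0.29,0,0,0,0],[0.29,0,0,0,0]]]'; python3 -c "
from h import *
snap('wrist','w4',(150,30,420,330),2);print(get_state()['position'])
w=[.6029,-.0880,.05]
print(rel(w))"
```

```text
time: 6.25
position: [0.5727, -0.085, 0.0485]
tool_rot: [3.141, -0.055, -0.0]
ft_force: [-0.0, -0.3, 0.3]
grip_width: 0.291
[ 0.57264564 -0.08500832  0.04848545]
[ 0.76  0.05 -0.04]
```

View pics/w4.png

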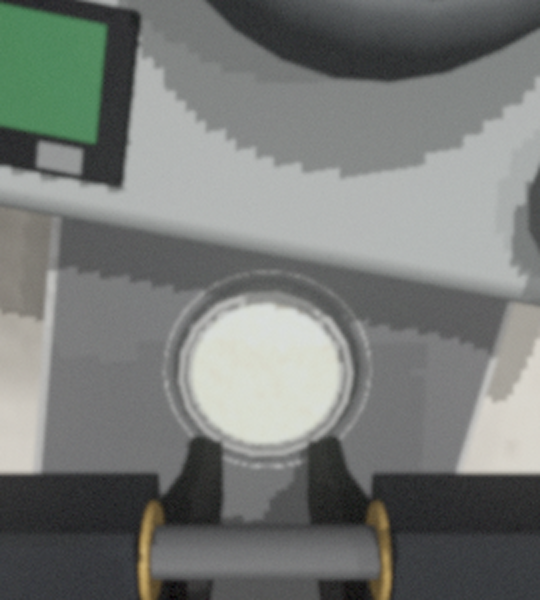

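The dish (267,375) lies within the well's ring (267,368). I'll check with depth whether it is flat.

```bash
python3 -c "
from h import *
for v in range(290,500,12):
  print(v,[tuple((pt('w4',150+u/2,30+v/2)*1000).round(1)) for u in (266,)], [round(float(pt('w4',150+u/2,30+v/2)[2]*1000),1) for u in (220,266,310)])
for u in range(170,370,12): print(u, round(float(pt('w4',150+u/2,30+370/2)[2]*1000),1),end=' ')
"
```

```text
290 [(np.float64(625.2), np.float64(-87.6), np.float64(44.0))] [45.8, 44.0, 44.5]
302 [(np.float64(621.8), np.float64(-87.5), np.float64(44.2))] [44.5, 44.2, 44.5]
314 [(np.float64(618.6), np.float64(-87.4), np.float64(45.2))] [46.0, 45.2, 44.4]
326 [(np.float64(615.2), np.float64(-87.3), np.float64(45.6))] [45.1, 45.6, 46.0]
338 [(np.float64(612.0), np.float64(-87.2), np.float64(46.6))] [45.1, 46.6, 45.7]
350 [(np.float64(608.3), np.float64(-87.1), np.float64(45.8))] [45.2, 45.8, 45.4]
362 [(np.float64(605.1), np.float64(-86.9), np.float64(47.1))] [46.0, 47.1, 47.0]
374 [(np.float64(601.2), np.float64(-86.8), np.float64(46.2))] [47.4, 46.2, 46.7]
386 [(np.float64(597.6), np.float64(-86.7), np.float64(46.3))] [45.4, 46.3, 46.3]
398 [(np.float64(593.8), np.float64(-86.6), np.float64(45.9))] [45.4, 45.9, 45.4]
410 [(np.float64(590.2), np.float64(-86.4), np.float64(46.5))] [46.0, 46.5, 46.1]
422 [(np.float64(586.1), np.float64(-86.3), np.float64(45.6))] [45.8, 45.6, 44.6]
434 [(np.float64(582.4), np.float64(-86.2), np.float64(46.0))] [46.7, 46.0, 45.6]
446 [(np.float64(578.1), np.float64(-86.0), np.float64(45.1))] [51.2, 45.1, 52.2]
458 [(np.float64(574.1), np.float64(-85.9), np.float64(45.2))] [57.6, 45.2, 56.7]
470 [(np.float64(570.6), np.float64(-85.8), np.float64(46.2))] [58.7, 46.2, 58.2]
482 [(np.float64(566.9), np.float64(-85.7), np.float64(46.8))] [59.5, 46.8, 60.4]
494 [(np.float64(562.8), np.float64(-85.5), np.float64(46.8))] [59.4, 46.8, 60.1]
170 45.9 182 46.6 194 45.9 206 46.5 218 45.3 230 45.3 242 46.3 254 45.6 266 46.6 278 46.0 290 46.5 302 45.9 314 45.6 326 45.2 338 45.8 350 46.9 362 45.3
```

The depth is level at about 46 mm across the dish. The wipe has dropped about 7 mm from 52.6 mm, so the dish is seated flat. I'll lift and go to the handle.

```bash
python3 -m jog '[[[0.29,-0.2,0,-0.3,0],[0.29,-0.5,0,-1,0],[0,-1,0,-0.3,1],[0,-1,0,0,1],[0,0,0,0,0],[0,0,0,0,0]]]'; python3 -c "
from h import *
print(rel([.4521,-.0548,.024]),[pt('top1',u,v).round(3) for u,v in((323,276),(289,246))])"
```

```text
time: 7.05
position: [0.4658, -0.078, 0.1134]
tool_rot: [3.124, -0.328, 0.003]
ft_force: [-0.3, 0.6, -0.0]
grip_width: 0.014
[-0.46 -0.5   2.23] [array([ 0.383, -0.034,  0.001]), array([0.467, 0.056, 0.004])]
```

```bash
python3 -m jog '[[[0,-0.46,-0.5,0,0],[0,0,0,0.6,0],[0,0,0,0.8,0],[0,0,0,0.83,0],[0,0,0,0,0],[0,0.2,0,0,0],[0,0.2,0,0,0],[0,0.2,0,0,0],[0,0.2,0,0,0],[0,0,0,0,0]]]'; python3 -c "
from h import *
snap('wrist','w5',scale=1.2);print(get_state()['position'])"
```

```text
time: 8.3
position: [0.4838, -0.0612, 0.0236]
tool_rot: [-3.124, 0.329, -0.003]
ft_force: [0.4, -0.0, -0.5]
grip_width: 0.003
[ 0.48351217 -0.06119319  0.02350491]
```

View pics/w5.png

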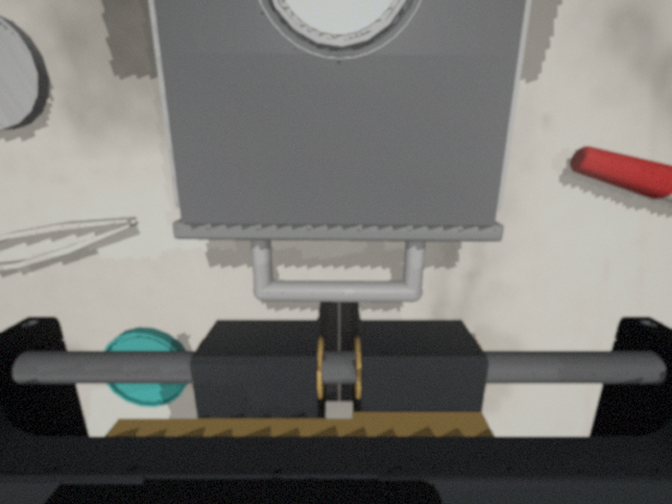

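The fingers are centred behind the handle bar (338,293). I'll push the drawer.

```bash
python3 -m jog '[[[0,0.3,0,0,0],[0,0.35,0,0,0],[0,0.35,0,0,0],[0,0.35,0,0,0],[0,0.35,0,0,0],[0,0.35,0,0,0],[0,0.2,0,0,0],[0,0.1,0,0,0],[0,0,0,0,0]]]'; python3 -c "
from h import *
print(rel([.6037,-.0871,.028]),get_state()['ft_force'])"
```

```text
time: 9.48
position: [0.5754, -0.0803, 0.0235]
tool_rot: [-3.124, 0.329, -0.003]
ft_force: [-0.4, 0.5, -0.2]
grip_width: 0.006
[ 0.73  0.02 -0.11] [-0.42192211  0.47731582 -0.21552618]
```

```bash
python3 -m jog '[[[0,0.1,0,0,0],[0,0.1,0,0,0],[0,0.1,0,0,0],[0,0.05,0,0,0],[0,0.05,0,0,0],[0,0.05,0,0,0]]]'; python3 -m jog '[[[0,0.05,0,0,0],[0,0.05,0,0,0]]]'; python3 -c "
from h import *
snap('top','t2');snap('wrist','w6');
print(rel([.6037,-.0871,.028]),get_state()['ft_force'])
f=np.load('pics/w6.npz')['im']; cv2.imwrite('pics/w6.png',cv2.resize(f,None,fx=1.2,fy=1.2)[:,:,::-1])"
```

```text
time: 10.22
position: [0.5872, -0.0829, 0.0232]
tool_rot: [3.124, -0.328, -0.018]
ft_force: [-18.3, 3.4, 15.8]
grip_width: 0.008
time: 10.48
position: [0.5874, -0.0829, 0.0231]
tool_rot: [3.124, -0.328, -0.031]
ft_force: [-28.2, 5.3, 24.4]
grip_width: 0.006
[ 0.42  0.02 -0.14] [-25.28259107   4.51209937  20.78635984]
```

View pics/w6.png

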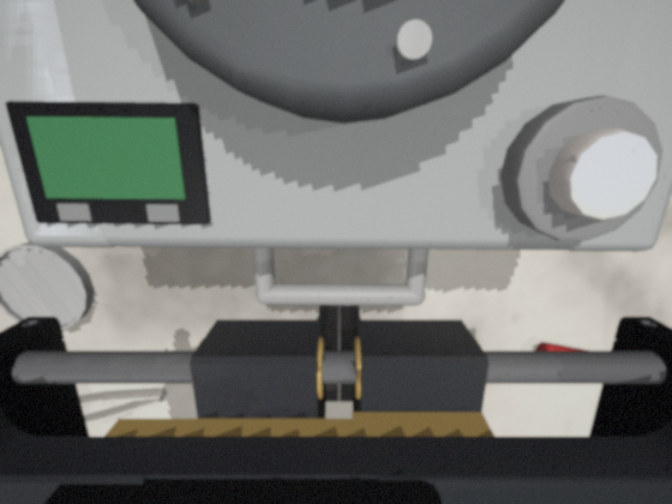

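```bash
python3 -c "
from h import *
a=pt('w1',378/1.4,295/1.4,.033);b=pt('w6',340/1.2,292/1.2,.033);print(b,np.dot((b-a)[:2],[.978,-.208]))
k=pt('w6',607/1.2,174/1.2,.085);print('key',k,pt('w6',607/1.2,174/1.2),[pt('w6',u/1.2,v/1.2)[2].round(4) for u,v in((590,160),(600,190),(620,170),(540,190),(450,200))],rel(k))"
```

```text
[ 0.60459345 -0.08761601  0.033     ] 0.12596656155721633
key [ 0.64627095 -0.16928886  0.085     ] [ 0.64890975 -0.16184025  0.09569604] [np.float64(0.0958), np.float64(0.0966), np.float64(0.0971), np.float64(0.0884), np.float64(0.0762)] [ 1.86  1.81 -1.58]
```

Handle travel is 126 mm, so the drawer is home. The key top is at about (0.6485, -0.1625, 0.0965). I'll back off, lift and move over it.

```bash
python3 -m jog '[[[0,-0.5,0,0,0],[0,-0.3,0,-0.5,0],[0,0,0,-1,0],[0,0,0,-1,0],[0,0,0,-0.5,0],[0,0,0,0,0]]]'; python3 -c "
from h import *
snap('wrist','w7',(280,0,460,180),3);print(get_state()['position'],get_state()['ft_force'],rel([.6485,-.1625,.110]))"
```

```text
time: 11.32
position: [0.5662, -0.0786, 0.1446]
tool_rot: [3.124, -0.329, 0.006]
ft_force: [-0.5, -0.5, 0.1]
grip_width: 0.006
[ 0.56492827 -0.07862271  0.14297371] [-0.55647082  0.45485561 -1.05344838] [2.48 1.62 0.83]
```

View pics/w7.png

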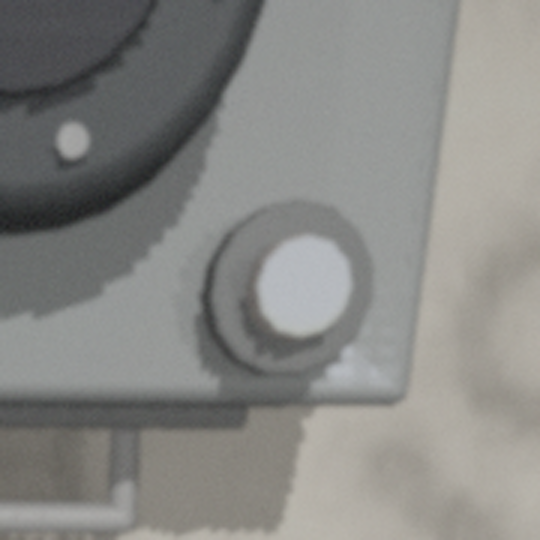

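The key top is at (304,285) in the crop. The drawer's front panel, the dark strip at (120,412), sits against the counter face.

```bash
python3 -c "
from h import *
u,v=280+304/3,285/3
p=pt('w7',u,v,.0965);print(p,pt('w7',u,v),rel([*p[:2],.110]))"
```

```text
[ 0.64825938 -0.16281455  0.0965    ] [ 0.64825501 -0.16270533  0.0968448 ] [2.48 1.62 0.83]
```

```bash
python3 -m jog '[[[0,0.9,0.6,0,0],[0,0.9,0.6,0,0],[0,0.68,0.42,0,0],[0,0,0,0.43,0],[0,0,0,0.4,0],[0,0,0,0.2,0],[0,0,0,0.05,0],[0,0,0,0,0]]]'; python3 -c "
from h import *
print(rel([.6483,-.1627,.0965]))"
```

```text
time: 12.38
position: [0.6483, -0.1622, 0.1006]
tool_rot: [3.124, -0.328, 0.001]
ft_force: [-0.1, -0.7, 0.7]
grip_width: 0.008
[0.   0.01 0.1 ]
```

```bash
python3 -m jog '[[[0,0,0,0.08,0],[0,0,0,0.05,0],[0,0,0,0.04,0],[0,0,0,0.04,0],[0,0,0,0,0]]]';python3 -m jog '[[[0,0,0,0.03,0],[0,0,0,0,0]]]'
```

```text
time: 13.0
position: [0.6488, -0.1626, 0.0925]
tool_rot: [3.124, -0.329, 0.002]
ft_force: [-0.7, -0.4, 5.4]
grip_width: 0.003
time: 13.25
position: [0.6489, -0.1626, 0.0924]
tool_rot: [3.124, -0.329, 0.002]
ft_force: [-2.1, 0.4, 9.0]
grip_width: 0.004
```

The key is at its stop: force went from 5.4 to 9 N with no travel. One more slight press, a hold, then release and back away.

```bash
python3 -m jog '[[[0,0,0,0.05,0],[0,0,0,0,0],[0,0,0,0,0]]]'; python3 -m jog '[[[0,0,0,-0.3,0],[0,0,0,-1,0],[0,0,0,-1,0],[0,-1,0,-0.6,0],[0,-1,0,0,0],[0,-1,0,0,0],[0,-1,0,0,0],[0,0,0,0,0],[0,0,0,0,0]]]'; python3 -c "
from h import *
snap('wrist','w8',scale=1.4)"
```

```text
time: 13.62
position: [0.6489, -0.1626, 0.0922]
tool_rot: [3.123, -0.329, 0.003]
ft_force: [-6.3, 0.8, 17.4]
grip_width: 0.003
time: 14.75
position: [0.492, -0.1295, 0.2045]
tool_rot: [3.124, -0.329, 0.001]
ft_force: [0.0, -0.6, 1.0]
grip_width: 0.004
```

View pics/w8.png

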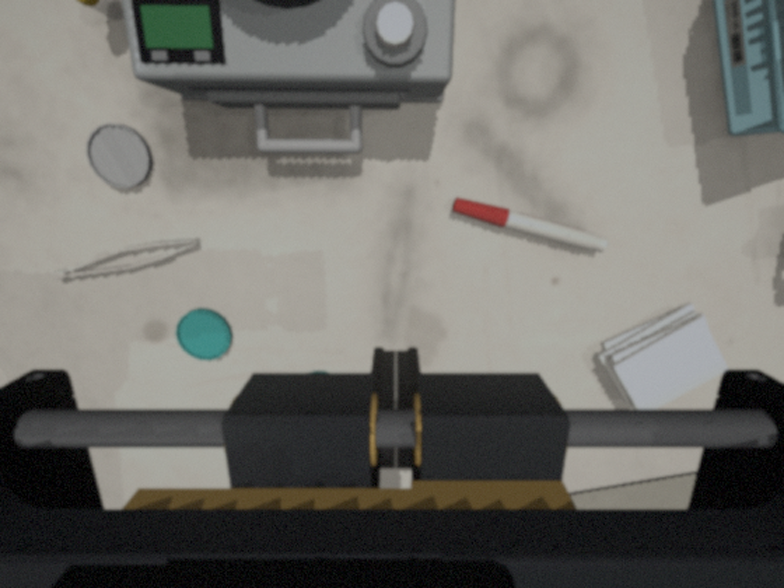

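```bash
python3 -c "
from h import *
a=pt('w1',378/1.4,295/1.4,.033);b=pt('w8',308/1.4,146/1.4,.033);print(np.dot((b-a)[:2],[.978,-.208]))
print(pt('w8',120/1.4,156/1.4,.008),pt('w1',180/1.4,148/1.4,.008))
job.close_job()"
```

```text
0.12232871137637935
[0.62753681 0.06863232 0.008     ] [0.62671002 0.0691178  0.008     ]
the job is handed in; nothing more can be done
```

The job is done and handed in at about 15 s of the 51 s allowed. The dish is in its well, the drawer is pushed home and the start key was pressed once.

- **Dish:** I nudged it along the plate with the slightly open fingertips until it dropped into the well. Depth readings across it were level at about 46 mm, and the wipe had dropped about 7 mm, so it lies flat. I did not pick anything up.
- **Drawer:** I pushed it in by the handle until it met its stop, where the wrist force rose to about 37 N. Handle travel measured 126 mm at the stop and 122 mm in the last picture, against a nominal 125 mm. Those two disagree by more than the roughly 2 mm calibration error. The front panel was against the counter face in the last two views, so I took the drawer to be home.
- **Start key:** I pressed it straight down until it stopped moving, at about 5 to 17 N against the 4 N it needs, then let it spring back. The arm ended about 20 cm above the bench, touching nothing.
- **Other things on the bench:** The spare dish measured within 1 mm of where it started. The marker and forceps looked unmoved in the last picture. I did not check the vial, timer or beaker again, but the arm went nowhere near them.

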